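# Close up the row of RF modules on a chassis tray

### The job

On the chassis tray two loose RF modules, the bare aluminium filter and the black finned amplifier, still have to go into their row before they are screwed down. With the fingertips gently push each of them back until its rear face lies flat against the tray's rear flange, and along the flange towards the blue synthesizer, so that the module nearer to it sits square against the synthesizer's side and the other one square against the first, with no gaps. Slide them on the tray without lifting or tipping them, and leave the loose things lying around where they are.

Things in the scene. Friction and masses are not known exactly. Their poses are not given: they have to be found in the camera images.
- tray: Fixed aluminium tray, 300 mm deep (x, away from the robot), 440 mm wide (y, left), sheet 4 mm thick. Origin: centre of underside. Flanges stand 25 mm above the sheet along the far (+x) edge, inner face at x = 146 mm, and the left edge. In the far left corner a blue synthesizer is screwed down, 88 x 66 mm, 40 mm tall; its right-hand side, the row's stop, is at y = 150 mm, x = 58 to 146 mm.
- corner (a point): Where the row starts: the point on the tray's upper face where the rear flange's inner face meets the synthesizer's right-hand side. Axes as the tray's: x into the flange, y into the synthesizer, z up. The first module of the row ends with its origin at (-44, -46, 0) mm in this frame, the second at (-44, -138, 0).
- filter: Loose aluminium box, 88 mm (its x) by 92 mm (y), 28 mm tall, with brass tuning screws on top up to 35 mm; 0.3 to 0.6 kg. Origin: centre of underside. Lies on the tray, turned up to 0.2 rad from the tray's axes. Two gold connectors, 8 mm thick, stand 9.5 mm out of the front (-x) face, 34 mm left and right of its middle, 14 mm up; the other sides are plain.
- amplifier: Loose black box with cooling fins, 88 mm (its x) by 92 mm (y), 34 mm tall; 0.3 to 0.65 kg. Origin: centre of underside. Turned up to 0.2 rad; connectors on the front as on the filter. Which module starts nearer the synthesizer varies and either order in the row is right; there is at least 50 mm between them, and each is over 20 mm from its place.
- attenuator: Bystander: coaxial attenuator standing upright at the front of the tray, 25 mm thick, 52 mm tall, black body with metal ends. Origin: centre of the underside.
- adapter: Bystander: metal coaxial adapter standing upright at the front of the tray, 24 mm thick, 32 mm tall. Origin: centre of the underside.
- screw_dish: Bystander: small round blue dish of screws on the table right of the tray, 72 mm across, 20 mm tall. Origin: centre of the underside.
- torque_wrench: Bystander: small connector torque wrench lying on the table right of the tray, blue handle, 170 mm long, 16 mm tall. Origin: on the underside where handle and shank meet, long axis x.
- screwdriver: Bystander: red-handled screwdriver lying on the table left of the tray, 170 mm long, about 25 mm thick, lying along its x.
- wipe_bottle: Bystander: white bottle with red cap on the table at the left beyond the tray, 56 mm across, about 130 mm tall. Origin: centre of the underside.
- multimeter: Bystander: yellow hand-held multimeter lying on the table left of the tray, 180 by 86 by 45 mm. Origin: centre of the underside.
Mind the look-alikes: they are no part of the job. Of the things like the filter, leave any that is orange; of the rest the larger one is meant. Several things have the shape of the amplifier; the one meant has the colours described above.

How it is judged (in metres and radians):
At the end, for the whole second after the job is handed in: Both modules lie flat on the tray and at rest, their rear faces within 2.5 mm of the rear flange and turned less than 0.03 rad from it; one of them is within 2.5 mm of the synthesizer's side, the other within 3 mm of the first (x of filter in the frame of corner between -0.0465 and -0.0415 m and z of filter in the frame of corner between -0.003 and 0.003 m and angle between the x axis of each of filter, amplifier and the x axis of corner, either way round below 0.03 rad and angle between each of filter, amplifier's own z axis and vertical below 0.03 rad and linear speed of each of filter, amplifier below 0.01 m/s and x of amplifier in the frame of corner between -0.0465 and -0.0415 m and z of amplifier in the frame of corner between -0.003 and 0.003 m and ((y of filter in the frame of corner between -0.0485 and -0.0435 m and y of amplifier in the frame of filter between -0.095 and -0.089 m) or (y of amplifier in the frame of corner between -0.0485 and -0.0435 m and y of filter in the frame of amplifier between -0.095 and -0.089 m))); the robot touches nothing.
It fails at once if a module is lifted off the tray or tipped (z of any of filter, amplifier in the frame of corner above 0.012 m or angle between any of filter, amplifier's own z axis and vertical above 0.2 rad).
It fails at once if a module is struck or flung (faster than 0.5 m/s) (linear speed of any of filter, amplifier above 0.5 m/s).
It fails at once if a module is pushed with the arm or the gripper's body instead of the fingers (contact force between the arm and filter above 3 N or contact force between the arm and amplifier above 3 N).
It fails at once if a bystander is shifted by more than 15 mm or knocked over (distance of any of attenuator, adapter, screw_dish, torque_wrench, screwdriver, wipe_bottle, multimeter from where it was at the start of the episode above 0.015 m or angle between any of attenuator, adapter, screw_dish, torque_wrench, wipe_bottle, multimeter's own z axis and vertical above 0.5 rad).
It also fails if it takes over 64 s, if anything falls off the work surface, if the arm or the gripper's body presses on something with over 40 N, if the wrist force passes 120 N, or if a joint passes its speed limit or range.

### The arm

A 6-joint arm with a two-finger parallel gripper is mounted at the origin on the work surface. World frame = base frame: x ahead of the robot, y to its left, z up, the work surface at z = 0. Lengths are in mm, angles in degrees, forces in N, time in s.
With the tool pointing down it reaches from about 300 to 850 mm from the base axis. Payload 4.2 kg.
Tool frame: the origin (TCP) lies midway between the tips of the shut fingers; the grasp point (between the pads) lies 19 mm behind it; z points along the fingers, y is the line along which they close (so a half turn about z gives the same grasp; the last joint's range is limited). The gripper opens to 91 mm and grips with 3 to 60 N. Pads are 32 mm wide; open, the fingers measure 118 mm over their backs; the gripper's body (76 mm by 178 mm) begins 60 mm behind the grasp point.
Start: joints at [-68.984, 18.312, 89.639, -0, 72.044, -1.146], TCP at [216.91, -532.535, 213.976] pointing down, gripper open.
Joint ranges: [-177.97, 177.97], [-48.28, 115.42], [12.27, 149.76], [-77.06, 257.06], [2.81, 150.46], [-146.56, 146.56]. Speed limits (degrees/s): [147.25, 147.25, 180, 180, 180, 180].

### API

Orientations are given as [roll, pitch, yaw] about the fixed x, y, z axes, in that order (R = Rz(yaw) Ry(pitch) Rx(roll)).
In Python, from workcell import env gives the robot as it stands.
- The arm moves only by the tool send_rows, never from a script. Its argument "steps" is a list that holds one entry, the list of rows, each a list of 5 numbers: the shift along the tool's x, y, z scaled (see below), then the turn about the tool's z scaled (see below), then the opening, from 0 (shut) to 1 (fully open). In form: [[[dx, dy, dz, yaw, fingers], ...]]. A call has 1 to 5 rows; each row shifts and turns the commanded pose from where the row before left it, along the tool's axes as they then stand; what a row does not reach is not made up. The controller multiplies each number of a shift by 0.04 m and each number of a turn by 0.12 rad. A row lasts 1/12 s, in which the tool goes at most 41.7 mm and 7.16 degrees, less where a joint would pass 70% of its speed; a pose out of reach is approached as far as the arm can. A call with a number of a shift or a turn outside -1 to 1 is refused whole. A call with a gripper value outside its range is refused whole. The fingers move at their own pace and stop on an object; "squeeze" is the grip in N (left out, the last holds). Time passes only in rows, so rows that do not move let the fingers close. It gives the time, the measured TCP pose, the force, the opening and the grip force at its end, in the units of the state.
- env.state(): the state, without advancing time (a new reading comes with each control period).
- env.grab_frame(name): name is "scene" or "top" or "wrist"; returns a dict with "pixels" (480x640x3 uint8, red, green, blue), "depth" (480x640 float32, mm along the optical axis (not along the pixel's ray), 0 where there is no reading), "intrinsics" (3x3 intrinsics, pixels), "dist" ([k1, k2, p1, p2, k3] as OpenCV has them; the pictures are not rectified), "cam_to_world" (4x4, takes a point from camera to world coordinates). Camera axes: x right, y down, z forward; pixel columns grow to the right and rows downward; lengths in mm; the calibration is good to about 2 mm. A picture is of the moment at which its call begins.
- env.job_done(): hands the job in; it is judged then, once.
The state is a dict: "time_s": time; "qpos": joint angles; "qvel": joint speeds; "effort": joint torques, N m; "ee_pos": TCP position; "ee_rot": TCP orientation; "force": force on the tool from outside, world axes, zero at the start; "torque": the same for the moment, N m; "gripper_width": finger opening in mm; "gripper_force": force on a finger pad.
Only numpy, scipy, OpenCV 4.12 (cv2) and the standard library are available. Lean on these libraries where they do the work, as an engineer would, in place of code of your own. Each camera call takes 0.05 s, during which the arm holds its last target. There are 200 camera calls.

## Working session

There is one attempt and no reset: what is moved stays moved. The work goes in short steps, Python scripts to look and compute and a tool call to move; the robot and the scene stay as the last step left them, time stands still between calls to the robot, and variables do not carry over. Pictures are saved under pics/ and viewed, at most 10 in all, crops included, and the job is handed in when it is done.

Besides the shell and the picture viewer there is one more tool, called after "Request:" by a JSON object that holds its "fn" and its "kwargs", one argument or row to a line. send_rows: Moves the arm, as the interface text tells. Shifts and turns lie within -1 to 1; 1 stands for 0.04 m of shift or 0.12 rad of turn. Its arguments: {"type":"object","properties":{"steps":{"type":"array"},"squeeze":{"type":"number"}},"required":["steps"]}

```bash
ls; mkdir -p pics; cat > h.py <<'E'
import numpy as np, cv2
from workcell import env
def grab(n): return env.grab_frame(n)
def cloud(f):
    d=f["depth"]; h,w=d.shape
    uv=np.stack(np.meshgrid(np.arange(w),np.arange(h)),-1).reshape(-1,1,2).astype(np.float64)
    n=cv2.undistortPoints(uv,np.array(f["intrinsics"],float),np.array(f["dist"],float)).reshape(h,w,2)
    p=np.dstack([n*d[...,None],d]); T=np.array(f["cam_to_world"])
    return p@T[:3,:3].T+T[:3,3]
def save(n,im): cv2.imwrite("pics/"+n+".png",im[...,::-1])
E
python3 - <<'E'
from h import *
for n in("top","scene"):
    f=grab(n); save(n,f["pixels"]); np.savez(""+n,p=f["pixels"],c=cloud(f),d=f["depth"],K=f["intrinsics"],D=f["dist"],T=f["cam_to_world"])
    print(n,np.round(f["cam_to_world"],2).tolist(),np.round(f["intrinsics"],1).tolist())
E
```

```text
pics
top [[0.03, -0.98, 0.19, 315.57], [-1.0, -0.03, -0.01, 8.4], [0.02, -0.19, -0.98, 1444.86], [0.0, 0.0, 0.0, 1.0]] [[543.6, 0.0, 330.8], [0.0, 543.6, 242.4], [0.0, 0.0, 1.0]]
scene [[-0.86, 0.37, -0.35, 1022.17], [0.51, 0.6, -0.61, 757.52], [-0.02, -0.71, -0.71, 926.59], [0.0, 0.0, 0.0, 1.0]] [[544.9, 0.0, 318.7], [0.0, 544.9, 246.3], [0.0, 0.0, 1.0]]
```

View pics/top.png

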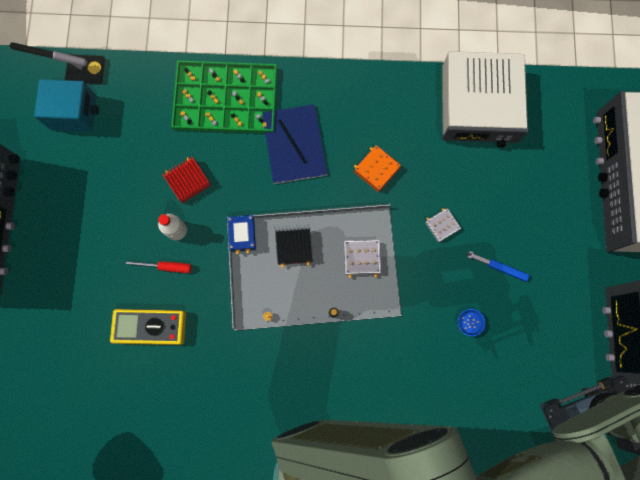

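View pics/scene.png

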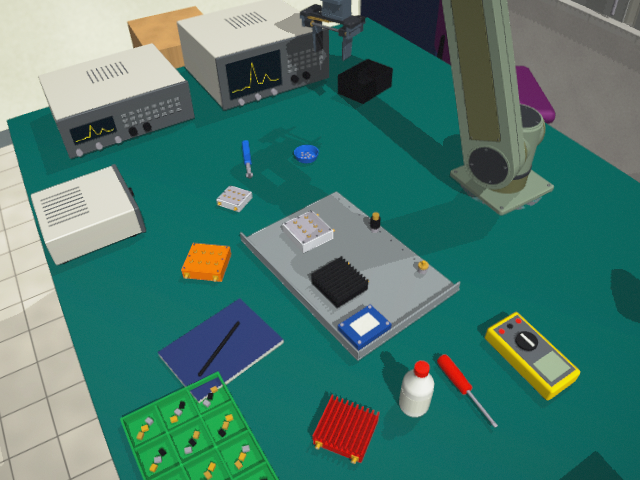

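The top view shows the black amplifier at (294,247), filter at (362,258), synthesizer at (242,233), and the rear flange along row ~210. The attenuator (334,313) and adapter (267,316) stand at the front of the tray.

```bash
cat > m.py <<'E'
from h import *
def rect(pts):
    (c,s,a)=cv2.minAreaRect(pts.astype(np.float32)); return np.round(c,1),np.round(s,1),round(a,2)
def near(c,x,y,r): return (np.hypot(c[...,0]-x,c[...,1]-y)<r)
E
python3 - <<'E'
from m import *
for n in("top","scene"):
    z=np.load(n+".npz"); c=z["c"]; p=z["p"].astype(int); d=z["d"]>0
    if n=="top":
        pts={k:c[v,u] for k,(u,v) in dict(amp=(294,247),fil=(362,258),syn=(242,233),att=(334,313),ada=(267,316),tray=(330,280),tbl=(300,380)).items()}
    print(n,{k:np.round(v,1).tolist() for k,v in pts.items()} if n=="top" else "")
    Z=c[...,2]
    # table & tray height
    for k in("amp","fil","syn"):
        m=d&near(c,*pts[k][:2],75); 
        lo={"amp":28,"fil":25,"syn":36}[k]
        mm=m&(Z>lo)&(Z<50)
        if k=="syn": mm&=(p[...,2]>p[...,0]+40)|(p.min(-1)>170)
        if k=="amp": mm&=(p.max(-1)<70)
        if k=="fil": mm&=(p.min(-1)>90)
        q=c[mm]; print(k,len(q),"z med",np.median(q[:,2]).round(1),rect(q[:,:2]))
    t=pts["tray"]
    g=d&near(c,t[0],t[1],300)&(p.max(-1)-p.min(-1)<30)&(p.min(-1)>70)
    q=c[g&(Z<12)&(Z>-3)]; print("tray z",np.median(q[:,2]).round(2),rect(q[:,:2]))
    q=c[d&near(c,t[0],t[1],330)&(Z<2.0)&(p[...,1]>p[...,0]+30)];print("table z",np.median(q[:,2]).round(2))
    # rear flange top
    q=c[d&(Z>18)&(Z<33)&(p.max(-1)-p.min(-1)<30)&near(c,t[0],t[1],330)&(c[...,0]>pts["syn"][0]+20)]
    if len(q)>20:
        l=cv2.fitLine(q[:,:2].astype(np.float32),cv2.DIST_HUBER,0,.01,.01).ravel(); print("flange",len(q),np.round(l,4),np.degrees(np.arctan2(l[1],l[0])).round(2),q.min(0).round(1),q.max(0).round(1))
E
```

```text
top {'amp': [582.7, 84.5, 19.2], 'fil': [556.2, -96.2, 35.3], 'syn': [611.5, 221.5, 41.2], 'att': [408.7, -26.0, 57.3], 'ada': [397.2, 145.0, 36.4], 'tray': [499.2, -14.2, 4.8], 'tbl': [238.7, 55.3, -1.0]}
amp 345 z med 36.5 (array([583.3,  85.1]), array([86. , 89.8]), 6.77)
fil 1127 z med 32.2 (array([560.8, -95.6]), array([88.9, 91.9]), 3.84)
syn 778 z med 42.8 (array([614.5, 226. ]), array([90.1, 66.4]), 6.23)
tray z 3.07 (array([586.1,  36.4]), array([403.8, 439.8]), 6.6)
table z -1.53
flange 442 [ 2.890000e-02  9.996000e-01  6.738053e+02 -5.215870e+01] 88.34 [ 631.9 -313.4   18.1] [708.  264.7  32.9]
scene 
amp 1211 z med 34.5 (array([586.6,  87. ]), array([90.1, 96.3]), 5.9)
fil 1004 z med 32.1 (array([562.7, -93.6]), array([90.7, 96.4]), 3.43)
syn 1200 z med 43.2 (array([614.6, 227.4]), array([90.4, 67.3]), 7.0)
tray z 3.4 (array([573.4,  27.9]), array([393.8, 469.3]), 8.07)
table z -0.65
flange 747 [ 1.092000e-01 -9.940000e-01  6.785238e+02  8.049090e+01] -83.73 [ 631.7 -313.4   18. ] [757.6 268.9  32.8]
```

```bash
cat >> m.py <<'E'
def yaw(pts):
    b=cv2.boxPoints(cv2.minAreaRect(pts.astype(np.float32))); e=b[1]-b[0]
    a=np.degrees(np.arctan2(e[1],e[0])); return round((a+45)%90-45,2)
def obj(c,p,d,k,x,y):
    Z=c[...,2]; lo={"amp":24,"fil":25,"syn":36}[k]
    mm=d&near(c,x,y,75)&(Z>lo)&(Z<50)
    mm&={"syn":(p[...,2]>p[...,0]+40)|(p.min(-1)>170),"amp":p.max(-1)<70,"fil":p.min(-1)>90}[k]
    mm=cv2.morphologyEx(mm.astype(np.uint8),cv2.MORPH_OPEN,np.ones((3,3)))>0 if k!="amp" else mm
    q=c[mm][:,:2]; r=rect(q); return len(q),r[0],r[1],yaw(q),np.median(c[mm][:,2]).round(1)
def flange(c,p,d,yw,x0,y0):
    u=np.array([np.cos(yw),np.sin(yw)]); v=np.array([-u[1],u[0]])
    r=c[...,:2]-[x0,y0]; X=r@u; Y=r@v
    m=d&(c[...,2]>22)&(c[...,2]<34)&(X>25)&(X<70)&(Y<-40)&(Y>-330)&(p.max(-1)-p.min(-1)<40)
    q=np.c_[Y[m],X[m]]; l=cv2.fitLine(q.astype(np.float32),cv2.DIST_HUBER,0,.01,.01).ravel()
    return len(q),"yaw",round(np.degrees(yw-np.arctan(l[1]/l[0])),2),"X-xsyn at Y=-100",round(l[3]+l[1]/l[0]*(-100-l[2]),1)
E
python3 - <<'E'
from m import *
s=env.state(); print({k:np.round(s[k],2).tolist() for k in("time_s","ee_pos","ee_rot","force","gripper_width")})
for n in("top","scene"):
    z=np.load(n+".npz"); c=z["c"]; p=z["p"].astype(int); d=z["d"]>0
    for k,x,y in(("amp",585,86),("fil",562,-95),("syn",614,226)): print(n,k,obj(c,p,d,k,x,y))
    print(flange(c,p,d,np.radians(6.3),614.5,226.5))
E
```

```text
{'time_s': 0.1, 'ee_pos': [216.72, -532.12, 213.2], 'ee_rot': [-179.91, -0.0, 22.16], 'force': [-0.68, 0.17, 0.24], 'gripper_width': 91.0}
top amp (532, array([583.4,  85. ]), array([86.3, 89.8]), np.float32(6.57), np.float64(33.5))
top fil (1120, array([560.8, -95.6]), array([88.9, 91.9]), np.float32(3.84), np.float64(32.2))
top syn (726, array([614.4, 225.9]), array([89.5, 65.9]), np.float32(7.49), np.float64(42.9))
(202, 'yaw', np.float64(6.66), 'X-xsyn at Y=-100', np.float32(45.2))
scene amp (1389, array([585.7,  86.9]), array([91.6, 96.3]), np.float32(6.12), np.float64(33.7))
scene fil (981, array([562.7, -93.6]), array([90.7, 96.4]), np.float32(3.43), np.float64(32.1))
scene syn (1165, array([614.9, 227.5]), array([89.9, 67.3]), np.float32(6.96), np.float64(43.2))
(288, 'yaw', np.float64(6.45), 'X-xsyn at Y=-100', np.float32(48.2))
```

Request:
{"fn": "send_rows", "kwargs": {
  "steps": [
    [[0,0,0,0.75,0.2],[0,0,0,0.75,0.2],[0,0,0,0.75,0.2],[0.5,-0.8,0,0,0.2],[0.5,-0.8,0,0,0.2]]
  ]
}}

```text
time_s: 0.52
ee_pos: [248.9, -464.3, 213.0]
ee_rot: [-179.9, 0.0, 6.5]
force: [1.0, 0.3, -0.9]
gripper_width: 60.5
gripper_force: 0.0
```

Request:
{"fn": "send_rows", "kwargs": {
  "steps": [
    [[0.5,-0.8,0,0,0.2],[0.5,-0.8,0,0,0.2],[0.5,-0.8,0,0,0.2],[0.5,-0.8,0,0,0.2],[0.5,-0.8,0,0,0.2]]
  ]
}}

```text
time_s: 0.93
ee_pos: [330.0, -291.9, 213.7]
ee_rot: [-180.0, 0.0, 6.7]
force: [0.5, 0.0, -0.2]
gripper_width: 27.2
gripper_force: 0.0
```

Request:
{"fn": "send_rows", "kwargs": {
  "steps": [
    [[0.5,-0.8,0,0,0.2],[0.5,-0.8,0,0,0.2],[0.5,-0.8,0,0,0.2],[0.5,-0.8,0,0,0.2],[0.5,-0.8,0,0,0.2]]
  ]
}}

```text
time_s: 1.35
ee_pos: [410.6, -121.3, 213.8]
ee_rot: [180.0, 0.0, 6.7]
force: [1.0, 0.1, -0.2]
gripper_width: 18.4
gripper_force: 0.0
```

Request:
{"fn": "send_rows", "kwargs": {
  "steps": [
    [[0.5,-0.8,0,0,0.2],[0.4,-0.8,0,0,0.2],[0.3,-0.8,0,0,0.2],[0,-0.7,0,0,0.2],[0,0,0,0,0.2]]
  ]
}}

```text
time_s: 1.77
ee_pos: [443.1, 9.6, 213.5]
ee_rot: [-179.9, 0.1, 7.0]
force: [-0.1, -0.1, 0.5]
gripper_width: 18.2
gripper_force: 0.0
```

```bash
python3 - <<'E'
from m import *
f=grab("wrist"); save("w1",f["pixels"]); c=cloud(f);p=f["pixels"].astype(int);d=f["depth"]>0
np.savez("w1",c=c,p=p,d=d)
s=env.state(); print(s["ee_pos"],s["ee_rot"]); print(np.round(f["cam_to_world"],2).tolist(),d.mean())
for k,x,y in(("amp",585,86),("fil",562,-95),("syn",614,226)):
    try: print(k,obj(c,p,d,k,x,y))
    except Exception as e: print(k,e)
try: print(flange(c,p,d,np.radians(6.5),614.5,226.5))
except Exception as e: print(e)
E
```

```text
[443.25388264   7.47089062 213.52919063] [-1.79988536e+02  6.98730192e-02  6.94598710e+00]
[[0.12, -0.96, -0.24, 507.48], [-0.99, -0.12, -0.03, 15.62], [-0.0, 0.24, -0.97, 383.09], [0.0, 0.0, 0.0, 1.0]] 0.9614583333333333
amp (5000, array([575.6,  85.2]), array([73.5, 92.2]), np.float32(6.95), np.float64(36.1))
fil (10883, array([559.3, -95.4]), array([88.8, 92.9]), np.float32(3.23), np.float64(31.5))
syn (2455, array([578.8, 222. ]), array([21.6, 67.5]), np.float32(8.97), np.float64(43.0))
OpenCV(4.12.0) /io/opencv/modules/imgproc/src/linefit.cpp:50: error: (-215:Assertion failed) count > 0 in function 'fitLine2D_wods'
```

View pics/w1.png

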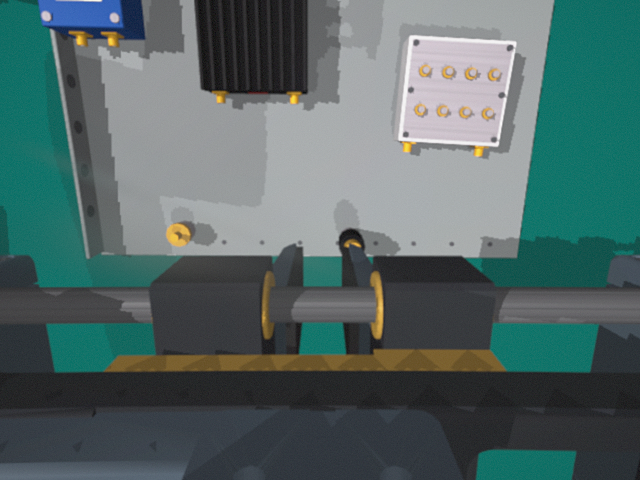

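The wrist view shows the amplifier (255,45), filter (458,92), adapter (178,235) and attenuator (350,242). All are consistent with the other views. I'll move in front of the amplifier and go down.

Request:
{"fn": "send_rows", "kwargs": {
  "steps": [
    [[0.8,-0.5,0,0,0.2],[0.8,-0.5,0,0,0.2],[0,-0.5,0.8,0,0.2],[0,0,0.9,0,0.2],[0,0,0.9,0,0.2]]
  ]
}}

```text
time_s: 2.23
ee_pos: [501.1, 72.4, 109.0]
ee_rot: [180.0, -0.1, 6.7]
force: [0.0, 0.3, -1.3]
gripper_width: 18.0
gripper_force: 0.0
```

Request:
{"fn": "send_rows", "kwargs": {
  "steps": [
    [[0,0,0.9,0,0.2],[0,0,0.8,0,0.2],[0,0,0.5,0,0.2],[0,0,0,0,0.2],[0,0,0,0,0.2]]
  ]
}}

```text
time_s: 2.65
ee_pos: [499.9, 71.5, 21.3]
ee_rot: [180.0, 0.1, 6.6]
force: [0.0, -0.3, -0.7]
gripper_width: 18.0
gripper_force: 0.0
```

Request:
{"fn": "send_rows", "kwargs": {
  "steps": [
    [[0,-0.1,0.2,0,0.2],[0.2,0,0,0,0.2],[0.2,0,0,0,0.2],[0.1,0,0,0,0.2],[0.1,0,0,0,0.2]]
  ]
}}

```text
time_s: 3.07
ee_pos: [525.2, 79.5, 14.8]
ee_rot: [180.0, -0.1, 6.7]
force: [-0.9, 0.5, 0.5]
gripper_width: 18.5
gripper_force: 0.6
```

Request:
{"fn": "send_rows", "kwargs": {
  "steps": [
    [[0.15,0,0,0,0.2],[0.15,0,0,0,0.2],[0.15,0,0,0,0.2],[0.15,0,0,0,0.2],[0.15,0,0,0,0.2]]
  ]
}}

```text
time_s: 3.48
ee_pos: [554.0, 82.9, 13.9]
ee_rot: [180.0, 0.0, 6.7]
force: [-0.7, -0.9, -0.1]
gripper_width: 18.1
gripper_force: 0.7
```

Request:
{"fn": "send_rows", "kwargs": {
  "steps": [
    [[0.1,0,0,0,0.2],[0.1,0,0,0,0.2],[0.1,0,0,0,0.2],[0.05,0,0,0,0.2],[0,0,0,0,0.2]]
  ]
}}

```text
time_s: 3.9
ee_pos: [568.2, 84.6, 13.9]
ee_rot: [180.0, -0.1, 6.7]
force: [0.0, -0.2, -0.1]
gripper_width: 18.2
gripper_force: 0.0
```

Request:
{"fn": "send_rows", "kwargs": {
  "steps": [
    [[0.05,0,0,0,0.2],[0,0,0,0,0.2]]
  ]
}}

```text
time_s: 4.07
ee_pos: [569.1, 84.8, 13.9]
ee_rot: [-180.0, 0.0, 6.7]
force: [-0.4, 0.3, 0.1]
gripper_width: 18.1
gripper_force: 0.5
```

Request:
{"fn": "send_rows", "kwargs": {
  "steps": [
    [[0.05,0,0,0,0.2],[0,0,0,0,0.2]]
  ]
}}

```text
time_s: 4.23
ee_pos: [569.1, 84.8, 13.6]
ee_rot: [180.0, 0.3, 6.7]
force: [-4.8, -0.7, 2.6]
gripper_width: 18.2
gripper_force: 2.7
```

Request:
{"fn": "send_rows", "kwargs": {
  "steps": [
    [[0.05,0,0,0,0.2],[0,0,0,0,0.2]]
  ]
}}

```text
time_s: 4.4
ee_pos: [569.0, 84.7, 13.3]
ee_rot: [180.0, 0.5, 6.7]
force: [-8.5, -0.7, 4.8]
gripper_width: 18.2
gripper_force: 4.5
```

```bash
python3 - <<'E'
from m import *
f=grab("wrist"); save("w2",f["pixels"])
f=grab("scene"); save("s2",f["pixels"][150:390,200:520].repeat(2,0).repeat(2,1)); c=cloud(f);p=f["pixels"].astype(int);d=f["depth"]>0
for k,x,y in(("amp",630,90),("fil",562,-95),("syn",614,226)): print(k,obj(c,p,d,k,x,y))
print(flange(c,p,d,np.radians(6.5),614.5,226.5))
E
```

```text
amp (1549, array([618.2,  90.7]), array([114.5,  96.9]), np.float32(6.39), np.float64(33.7))
fil (555, array([562.1, -93.5]), array([89. , 96.9]), np.float32(2.95), np.float64(31.8))
syn (1122, array([615.2, 227.2]), array([89.2, 67.8]), np.float32(7.0), np.float64(43.3))
(518, 'yaw', np.float64(7.42), 'X-xsyn at Y=-100', np.float32(44.6))
```

View pics/s2.png

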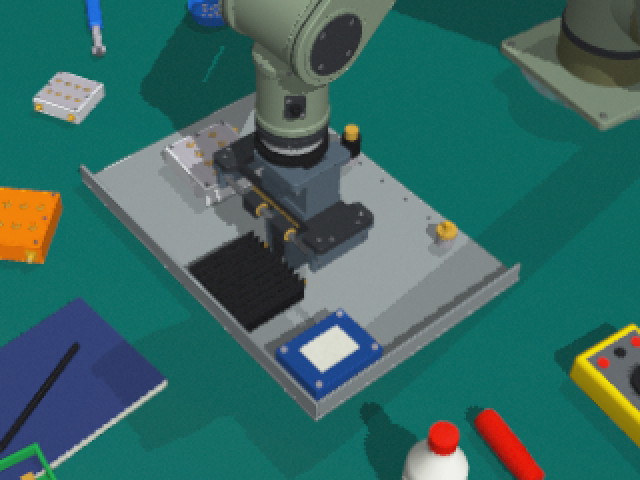

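The amplifier lies at the rear flange. Next I'll go round to its right side.

Request:
{"fn": "send_rows", "kwargs": {
  "steps": [
    [[-0.4,0,0,0,0.2],[-0.7,0,0,0,0.0],[0,0.9,0,0,0.0],[0,0.9,0,0,0.0],[0,0.1,0,0,0.0]]
  ]
}}

```text
time_s: 4.92
ee_pos: [539.8, 0.8, 14.5]
ee_rot: [179.9, -0.2, 6.6]
force: [-0.9, 0.0, -0.3]
gripper_width: 0.5
gripper_force: 0.0
```

Request:
{"fn": "send_rows", "kwargs": {
  "steps": [
    [[0.5,0,0,0,0.0],[0.7,0,0,0,0.0],[0.7,0,0,0,0.0],[0.6,0,0,0,0.0],[0,0,0,0,0.0]]
  ]
}}

```text
time_s: 5.33
ee_pos: [644.0, 16.9, 14.5]
ee_rot: [180.0, -0.5, 6.7]
force: [0.6, 0.1, 0.1]
gripper_width: 0.1
gripper_force: 0.0
```

Request:
{"fn": "send_rows", "kwargs": {
  "steps": [
    [[-0.1,-0.3,0,0,0.0],[0,-0.1,0,0,0.0],[0,-0.1,0,0,0.0],[0,-0.15,0,0,0.0],[0,-0.15,0,0,0.0]]
  ]
}}

```text
time_s: 5.75
ee_pos: [629.1, 47.9, 14.0]
ee_rot: [180.0, 0.1, 6.7]
force: [-0.4, -1.8, 0.4]
gripper_width: 0.4
gripper_force: 0.7
```

Request:
{"fn": "send_rows", "kwargs": {
  "steps": [
    [[0,-0.15,0,0,0.0],[0,-0.15,0,0,0.0],[0,-0.15,0,0,0.0],[0,-0.1,0,0,0.0],[0,-0.1,0,0,0.0]]
  ]
}}

```text
time_s: 6.17
ee_pos: [627.1, 73.9, 14.0]
ee_rot: [180.0, -0.0, 6.7]
force: [-0.8, -1.7, 0.5]
gripper_width: 0.4
gripper_force: 0.8
```

Request:
{"fn": "send_rows", "kwargs": {
  "steps": [
    [[0,-0.05,0,0,0.0],[0,-0.05,0,0,0.0],[0,-0.05,0,0,0.0],[0,0,0,0,0.0]]
  ]
}}

```text
time_s: 6.5
ee_pos: [626.5, 79.7, 14.0]
ee_rot: [-180.0, -0.0, 6.7]
force: [-0.0, 0.4, -0.3]
gripper_width: 0.3
gripper_force: 0.1
```

Request:
{"fn": "send_rows", "kwargs": {
  "steps": [
    [[0,-0.1,0,0,0.0],[0,-0.05,0,0,0.0],[0,0,0,0,0.0]]
  ]
}}

```text
time_s: 6.75
ee_pos: [625.8, 85.9, 13.9]
ee_rot: [-180.0, -0.0, 6.7]
force: [-0.3, 0.6, -0.1]
gripper_width: 0.5
gripper_force: 0.0
```

Request:
{"fn": "send_rows", "kwargs": {
  "steps": [
    [[0,-0.05,0,0,0.0],[0,0,0,0,0.0]]
  ]
}}

```text
time_s: 6.92
ee_pos: [625.6, 87.6, 13.9]
ee_rot: [-180.0, -0.0, 6.7]
force: [0.5, 0.1, 0.8]
gripper_width: 0.4
gripper_force: 0.1
```

Request:
{"fn": "send_rows", "kwargs": {
  "steps": [
    [[0,-0.05,0,0,0.0],[0,0,0,0,0.0]]
  ]
}}

```text
time_s: 7.08
ee_pos: [625.2, 89.6, 13.9]
ee_rot: [-180.0, -0.0, 6.7]
force: [0.4, -0.6, -0.6]
gripper_width: 0.4
gripper_force: 0.2
```

Request:
{"fn": "send_rows", "kwargs": {
  "steps": [
    [[0,-0.05,0,0,0.0],[0,0,0,0,0.0]]
  ]
}}

```text
time_s: 7.25
ee_pos: [625.0, 91.5, 13.9]
ee_rot: [-180.0, -0.0, 6.7]
force: [-0.7, 0.4, 0.6]
gripper_width: 0.5
gripper_force: 0.2
```

Request:
{"fn": "send_rows", "kwargs": {
  "steps": [
    [[0,-0.05,0,0,0.0],[0,0,0,0,0.0]]
  ]
}}

```text
time_s: 7.42
ee_pos: [625.0, 92.1, 14.0]
ee_rot: [179.9, -0.0, 6.8]
force: [0.2, -4.1, 0.9]
gripper_width: 0.6
gripper_force: 2.6
```

Request:
{"fn": "send_rows", "kwargs": {
  "steps": [
    [[0,-0.04,0,0,0.0],[0,0,0,0,0.0]]
  ]
}}

```text
time_s: 7.58
ee_pos: [625.0, 92.1, 14.0]
ee_rot: [179.7, -0.0, 6.8]
force: [1.3, -10.0, 0.8]
gripper_width: 0.3
gripper_force: 5.0
```

Request:
{"fn": "send_rows", "kwargs": {
  "steps": [
    [[0,0.3,0,0,0.0],[0,0.3,-0.5,0,0.2],[0,0,-1,0,0.2],[0,0,-1,0,0.2],[0,0,-1,0,0.2]]
  ]
}}

```text
time_s: 8.0
ee_pos: [626.8, 70.7, 155.1]
ee_rot: [-179.9, 0.1, 6.6]
force: [0.6, 0.4, -0.3]
gripper_width: 18.2
gripper_force: 0.0
```

Request:
{"fn": "send_rows", "kwargs": {
  "steps": [
    [[-0.7,0.65,0,0,0.2],[-0.7,0.65,0,0,0.2],[-0.7,0.65,0,0,0.2],[-0.7,0.65,0,0,0.2],[-0.7,0.65,0,0,0.2]]
  ]
}}

```text
time_s: 8.42
ee_pos: [502.0, -75.3, 154.1]
ee_rot: [-180.0, -0.0, 6.7]
force: [1.0, -0.7, 0.3]
gripper_width: 18.4
gripper_force: 0.0
```

Request:
{"fn": "send_rows", "kwargs": {
  "steps": [
    [[-0.7,0.6,0,0,0.2],[0,0,0,0,0.2]]
  ]
}}

```text
time_s: 8.58
ee_pos: [473.7, -104.6, 153.9]
ee_rot: [180.0, 0.2, 6.4]
force: [-1.1, 1.0, -0.5]
gripper_width: 18.0
gripper_force: 0.0
```

```bash
python3 - <<'E'
from m import *
f=grab("wrist"); save("w3",f["pixels"]); 
for n in("wrist","top"):
    f=f if n=="wrist" else grab(n)
    c=cloud(f);p=f["pixels"].astype(int);d=f["depth"]>0
    for k,x,y in(("amp",620,150),("fil",562,-95),("syn",614,226)):
        try: print(n,k,obj(c,p,d,k,x,y))
        except Exception as e: print(k,"none")
E
```

```text
wrist amp (2156, array([593.2, 118. ]), array([25.2, 42.5]), np.float32(6.68), np.float64(32.6))
wrist fil (14933, array([559.4, -95.6]), array([88.1, 92.7]), np.float32(3.29), np.float64(31.6))
wrist syn (0, array([0., 0.]), array([0., 0.]), np.float32(0.0), np.float64(nan))
top amp (585, array([621.8, 156.3]), array([ 89.4, 109.5]), np.float32(6.21), np.float64(33.2))
top fil (190, array([570.8, -61.9]), array([63.4, 27. ]), np.float32(1.25), np.float64(32.1))
top syn (710, array([614.3, 225.5]), array([88.4, 65.8]), np.float32(4.22), np.float64(42.9))
  return _methods._mean(a, axis=axis, dtype=dtype,
  ret = ret.dtype.type(ret / rcount)
```

View pics/w3.png

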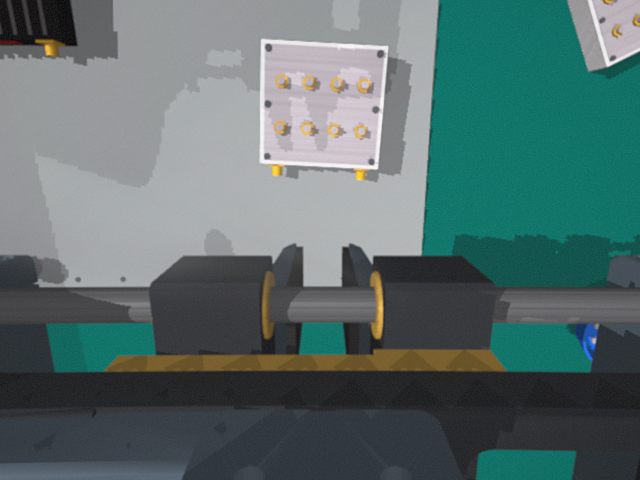

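The wrist view has the filter straight ahead (320,105), its connectors at (277,170) and (360,174) either side of the fingers. I'll go down and push it back.

Request:
{"fn": "send_rows", "kwargs": {
  "steps": [
    [[0,0,1,0,0.2],[0,0,1,0,0.2],[0,0,0.8,0,0.2],[0,0,0.5,0,0.2],[0,0,0.2,0,0.2]]
  ]
}}

```text
time_s: 9.1
ee_pos: [477.5, -100.0, 10.9]
ee_rot: [-179.9, 0.3, 6.8]
force: [-0.2, 0.5, -0.3]
gripper_width: 18.2
gripper_force: 0.0
```

Request:
{"fn": "send_rows", "kwargs": {
  "steps": [
    [[0.2,0,0,0,0.2],[0.2,0,0,0,0.2],[0.1,0,0,0,0.2],[0.1,0,0,0,0.2],[0.15,0,0,0,0.2]]
  ]
}}

```text
time_s: 9.52
ee_pos: [509.1, -98.0, 15.1]
ee_rot: [180.0, -0.1, 6.7]
force: [-0.8, 0.3, 1.0]
gripper_width: 18.4
gripper_force: 0.6
```

Request:
{"fn": "send_rows", "kwargs": {
  "steps": [
    [[0.15,0,0,0,0.2],[0.15,0,0,0,0.2],[0.15,0,0,0,0.2],[0.15,0,0,0,0.2],[0.15,0,0,0,0.2]]
  ]
}}

```text
time_s: 9.93
ee_pos: [538.7, -94.5, 14.0]
ee_rot: [180.0, -0.0, 6.7]
force: [-2.1, -0.3, 0.1]
gripper_width: 18.3
gripper_force: 0.6
```

Request:
{"fn": "send_rows", "kwargs": {
  "steps": [
    [[0.15,0,0,0,0.2],[0.15,0,0,0,0.2],[0.15,0,0,0,0.2],[0.15,0,0,0,0.2],[0.15,0,0,0,0.2]]
  ]
}}

```text
time_s: 10.35
ee_pos: [568.4, -91.0, 13.9]
ee_rot: [180.0, 0.0, 6.7]
force: [-1.3, 0.0, -0.1]
gripper_width: 18.3
gripper_force: 0.6
```

Request:
{"fn": "send_rows", "kwargs": {
  "steps": [
    [[0.1,0,0,0,0.2],[0.1,0,0,0,0.2],[0.1,0,0,0,0.2],[0.05,0,0,0,0.2],[0,0,0,0,0.2]]
  ]
}}

```text
time_s: 10.77
ee_pos: [582.5, -89.4, 14.0]
ee_rot: [180.0, -0.1, 6.7]
force: [0.2, 1.1, 0.4]
gripper_width: 18.0
gripper_force: 0.0
```

Request:
{"fn": "send_rows", "kwargs": {
  "steps": [
    [[0.05,0,0,0,0.2],[0.05,0,0,0,0.2],[0,0,0,0,0.2]]
  ]
}}

```text
time_s: 11.02
ee_pos: [586.1, -88.9, 14.0]
ee_rot: [180.0, -0.0, 6.7]
force: [-0.1, 0.0, -0.7]
gripper_width: 18.2
gripper_force: 0.1
```

X is about −65 now, so roughly 3 mm to go.

Request:
{"fn": "send_rows", "kwargs": {
  "steps": [
    [[0.05,0,0,0,0.2],[0,0,0,0,0.2]]
  ]
}}

```text
time_s: 11.18
ee_pos: [588.0, -88.7, 14.0]
ee_rot: [180.0, -0.0, 6.7]
force: [-0.5, 0.7, 0.5]
gripper_width: 18.3
gripper_force: 0.2
```

Request:
{"fn": "send_rows", "kwargs": {
  "steps": [
    [[0.05,0,0,0,0.2],[0,0,0,0,0.2]]
  ]
}}

```text
time_s: 11.35
ee_pos: [589.1, -88.4, 13.8]
ee_rot: [-180.0, 0.1, 6.7]
force: [-2.1, -0.7, 1.7]
gripper_width: 18.2
gripper_force: 1.3
```

Request:
{"fn": "send_rows", "kwargs": {
  "steps": [
    [[0.05,0,0,0,0.2],[0,0,0,0,0.2]]
  ]
}}

```text
time_s: 11.52
ee_pos: [589.1, -88.3, 13.6]
ee_rot: [-180.0, 0.3, 6.7]
force: [-7.3, -1.2, 3.7]
gripper_width: 18.0
gripper_force: 3.4
```

Request:
{"fn": "send_rows", "kwargs": {
  "steps": [
    [[-0.4,0,0,0,0.2],[-0.7,0,0,0,0.0],[0,0.9,0,0,0.0],[0,0.9,0,0,0.0],[0,0.2,0,0,0.0]]
  ]
}}

```text
time_s: 11.93
ee_pos: [559.3, -177.1, 14.6]
ee_rot: [179.8, -0.3, 6.6]
force: [0.9, -0.0, 0.2]
gripper_width: 0.6
gripper_force: 0.0
```

Request:
{"fn": "send_rows", "kwargs": {
  "steps": [
    [[0.5,0,0,0,0.0],[0.7,0,0,0,0.0],[0.7,0,0,0,0.0],[0.5,0,0,0,0.0],[0,0,0,0,0.0]]
  ]
}}

```text
time_s: 12.35
ee_pos: [658.0, -161.3, 14.2]
ee_rot: [179.9, -0.4, 6.7]
force: [-0.1, -0.6, 0.4]
gripper_width: 0.4
gripper_force: 0.0
```

Request:
{"fn": "send_rows", "kwargs": {
  "steps": [
    [[0,-0.3,0,0,0.0],[0,-0.1,0,0,0.0],[0,-0.1,0,0,0.0],[0,-0.15,0,0,0.0],[0,-0.2,0,0,0.0]]
  ]
}}

```text
time_s: 12.77
ee_pos: [647.9, -127.8, 14.2]
ee_rot: [180.0, 0.0, 6.7]
force: [-0.2, -0.9, 0.6]
gripper_width: 0.5
gripper_force: 0.6
```

Request:
{"fn": "send_rows", "kwargs": {
  "steps": [
    [[0,-0.2,0,0,0.0],[0,-0.2,0,0,0.0],[0,-0.2,0,0,0.0],[0,-0.2,0,0,0.0],[0,-0.2,0,0,0.0]]
  ]
}}

```text
time_s: 13.18
ee_pos: [643.9, -87.3, 14.1]
ee_rot: [180.0, -0.0, 6.7]
force: [-0.7, -1.1, 0.5]
gripper_width: 0.6
gripper_force: 0.7
```

Request:
{"fn": "send_rows", "kwargs": {
  "steps": [
    [[0,-0.2,0,0,0.0],[0,-0.2,0,0,0.0],[0,-0.2,0,0,0.0],[0,-0.2,0,0,0.0],[0,-0.2,0,0,0.0]]
  ]
}}

```text
time_s: 13.6
ee_pos: [639.4, -47.6, 14.0]
ee_rot: [180.0, -0.0, 6.7]
force: [-0.6, -0.4, 1.6]
gripper_width: 0.7
gripper_force: 0.7
```

Request:
{"fn": "send_rows", "kwargs": {
  "steps": [
    [[0,-0.2,0,0,0.0],[0,-0.2,0,0,0.0],[0,-0.15,0,0,0.0],[0,-0.15,0,0,0.0],[0,-0.15,0,0,0.0]]
  ]
}}

```text
time_s: 14.02
ee_pos: [635.5, -14.1, 14.0]
ee_rot: [180.0, -0.0, 6.7]
force: [-0.2, -0.7, 0.9]
gripper_width: 0.7
gripper_force: 0.7
```

Request:
{"fn": "send_rows", "kwargs": {
  "steps": [
    [[0,-0.1,0,0,0.0],[0,-0.1,0,0,0.0],[0,-0.05,0,0,0.0],[0,0,0,0,0.0]]
  ]
}}

```text
time_s: 14.35
ee_pos: [634.1, -4.2, 13.9]
ee_rot: [-180.0, 0.0, 6.7]
force: [-0.2, -0.1, 0.3]
gripper_width: 0.6
gripper_force: 0.0
```

Request:
{"fn": "send_rows", "kwargs": {
  "steps": [
    [[0,-0.08,0,0,0.0],[0,0,0,0,0.0]]
  ]
}}

```text
time_s: 14.52
ee_pos: [633.8, -1.2, 13.8]
ee_rot: [-180.0, 0.0, 6.7]
force: [0.5, -0.2, -0.1]
gripper_width: 0.3
gripper_force: 0.0
```

Request:
{"fn": "send_rows", "kwargs": {
  "steps": [
    [[0,-0.05,0,0,0.0],[0,0,0,0,0.0]]
  ]
}}

```text
time_s: 14.68
ee_pos: [633.6, 0.6, 13.9]
ee_rot: [-180.0, 0.0, 6.7]
force: [0.8, -1.2, 0.1]
gripper_width: 0.2
gripper_force: 0.1
```

Request:
{"fn": "send_rows", "kwargs": {
  "steps": [
    [[0,-0.05,0,0,0.0],[0,0,0,0,0.0]]
  ]
}}

```text
time_s: 14.85
ee_pos: [633.6, 1.0, 13.9]
ee_rot: [179.8, -0.0, 6.8]
force: [1.1, -6.2, -0.3]
gripper_width: 0.7
gripper_force: 2.8
```

Request:
{"fn": "send_rows", "kwargs": {
  "steps": [
    [[0,-0.04,0,0,0.0],[0,0,0,0,0.0],[0,0.3,0,0,0.0],[0,0.25,0,0,0.0],[0,0,0,0,0.2]]
  ]
}}

```text
time_s: 15.27
ee_pos: [636.1, -19.6, 14.0]
ee_rot: [180.0, -0.0, 6.6]
force: [-0.1, 0.1, -0.4]
gripper_width: 4.9
gripper_force: 0.0
```

Request:
{"fn": "send_rows", "kwargs": {
  "steps": [
    [[-0.8,0,0,0,0.2],[-0.8,0,0,0,0.2],[-0.8,0,0,0,0.2],[0,-0.8,0,0,0.2],[0,-0.9,0,0,0.2]]
  ]
}}

```text
time_s: 15.68
ee_pos: [530.7, 37.4, 14.1]
ee_rot: [-180.0, 0.1, 6.4]
force: [0.9, 0.3, 0.4]
gripper_width: 17.9
gripper_force: 0.0
```

Request:
{"fn": "send_rows", "kwargs": {
  "steps": [
    [[0,0,0,0,0.2],[0,0,0,0,0.2]]
  ]
}}

```text
time_s: 15.85
ee_pos: [532.4, 39.9, 14.2]
ee_rot: [-180.0, -0.0, 6.8]
force: [0.8, 0.5, 0.4]
gripper_width: 18.3
gripper_force: 0.0
```

Request:
{"fn": "send_rows", "kwargs": {
  "steps": [
    [[0.3,-0.12,0,0,0.2],[0.3,0,0,0,0.2],[0.2,0,0,0,0.2],[0.1,0,0,0,0.2],[0,0,0,0,0.2]]
  ]
}}

```text
time_s: 16.27
ee_pos: [568.8, 46.9, 13.8]
ee_rot: [180.0, -0.0, 6.6]
force: [-0.1, 0.6, -0.0]
gripper_width: 18.6
gripper_force: 0.0
```

Request:
{"fn": "send_rows", "kwargs": {
  "steps": [
    [[0.05,0,0,0,0.2],[0.05,0,0,0,0.2],[0,0,0,0,0.2]]
  ]
}}

```text
time_s: 16.52
ee_pos: [571.7, 47.7, 13.9]
ee_rot: [180.0, 0.0, 6.7]
force: [1.1, -0.8, -0.4]
gripper_width: 18.6
gripper_force: 0.0
```

Request:
{"fn": "send_rows", "kwargs": {
  "steps": [
    [[0.05,0,0,0,0.2],[0,0,0,0,0.2]]
  ]
}}

```text
time_s: 16.68
ee_pos: [573.4, 48.1, 13.9]
ee_rot: [180.0, 0.0, 6.7]
force: [-1.0, 0.3, -0.5]
gripper_width: 18.1
gripper_force: 0.3
```

Request:
{"fn": "send_rows", "kwargs": {
  "steps": [
    [[0.05,0,0,0,0.2],[0,0,0,0,0.2]]
  ]
}}

```text
time_s: 16.85
ee_pos: [573.4, 48.2, 13.6]
ee_rot: [180.0, 0.3, 6.7]
force: [-4.1, -1.0, 3.0]
gripper_width: 18.2
gripper_force: 2.4
```

Request:
{"fn": "send_rows", "kwargs": {
  "steps": [
    [[0.04,0,0,0,0.2],[0,0,0,0,0.2]]
  ]
}}

```text
time_s: 17.02
ee_pos: [573.3, 48.2, 13.3]
ee_rot: [-180.0, 0.5, 6.7]
force: [-6.9, -1.5, 4.9]
gripper_width: 18.5
gripper_force: 3.8
```

Request:
{"fn": "send_rows", "kwargs": {
  "steps": [
    [[-0.4,0,0,0,0.2],[-0.7,0,0,0,0.2],[0,-0.9,0,0,0.2],[0,-0.9,0,0,0.2],[0,-0.5,0,0,0.2]]
  ]
}}

```text
time_s: 17.43
ee_pos: [522.6, 137.0, 14.3]
ee_rot: [-179.9, -0.1, 6.7]
force: [-0.7, -0.3, 0.5]
gripper_width: 18.4
gripper_force: 0.0
```

Request:
{"fn": "send_rows", "kwargs": {
  "steps": [
    [[0,0,0,0,0.2],[0,0,0,0,0.2]]
  ]
}}

```text
time_s: 17.6
ee_pos: [523.0, 135.7, 14.1]
ee_rot: [180.0, -0.0, 6.8]
force: [0.5, -0.2, -0.6]
gripper_width: 18.1
gripper_force: 0.0
```

Request:
{"fn": "send_rows", "kwargs": {
  "steps": [
    [[0.3,0,0,0,0.2],[0.3,0,0,0,0.2],[0.2,0,0,0,0.2],[0.1,0,0,0,0.2],[0,0,0,0,0.2]]
  ]
}}

```text
time_s: 18.02
ee_pos: [559.6, 138.3, 13.9]
ee_rot: [180.0, -0.0, 6.6]
force: [0.2, -0.1, 0.2]
gripper_width: 18.6
gripper_force: 0.0
```

Request:
{"fn": "send_rows", "kwargs": {
  "steps": [
    [[0.05,0,0,0,0.2],[0.04,0,0,0,0.2],[0,0,0,0,0.2]]
  ]
}}

```text
time_s: 18.27
ee_pos: [562.1, 139.3, 13.9]
ee_rot: [180.0, 0.0, 6.7]
force: [0.4, 0.2, -0.1]
gripper_width: 18.3
gripper_force: 0.0
```

Request:
{"fn": "send_rows", "kwargs": {
  "steps": [
    [[0.04,0,0,0,0.2],[0,0,0,0,0.2]]
  ]
}}

```text
time_s: 18.43
ee_pos: [562.8, 139.4, 13.8]
ee_rot: [180.0, 0.1, 6.7]
force: [-2.6, -1.1, 1.2]
gripper_width: 18.4
gripper_force: 0.9
```

Contact is where the flange line predicts (562.8). One more press, then back off, lift clear and look.

Request:
{"fn": "send_rows", "kwargs": {
  "steps": [
    [[0.06,0,0,0,0.2],[0,0,0,0,0.2],[-0.5,0,0,0,0.2],[-0.5,0,0,0,0.2],[0,0,-0.6,0,0.2]]
  ]
}}

```text
time_s: 18.85
ee_pos: [518.6, 133.8, 33.9]
ee_rot: [179.9, 0.8, 6.7]
force: [-0.3, -0.0, -0.9]
gripper_width: 18.0
gripper_force: 0.0
```

Request:
{"fn": "send_rows", "kwargs": {
  "steps": [
    [[0,0,-0.9,0,0.2],[0,0.6,-0.8,0,0.2],[0,0.6,-0.8,0,0.2],[0,0,-0.8,0,0.2],[0,0,0,0,0.2]]
  ]
}}

```text
time_s: 19.27
ee_pos: [536.4, 87.3, 176.9]
ee_rot: [-180.0, -0.8, 6.6]
force: [1.4, 0.3, 1.3]
gripper_width: 18.1
gripper_force: 0.0
```

Request:
{"fn": "send_rows", "kwargs": {
  "steps": [
    [[0,0,-0.9,0,0.2],[0,0,-0.9,0,0.2],[0,0,0,0,0.2]]
  ]
}}

```text
time_s: 19.52
ee_pos: [535.9, 88.3, 248.8]
ee_rot: [-180.0, -0.8, 6.7]
force: [1.5, 0.5, -0.7]
gripper_width: 18.1
gripper_force: 0.0
```

```bash
python3 - <<'E'
from m import *
f=grab("wrist"); save("w4",f["pixels"])
g=grab("scene"); save("s4",g["pixels"][180:380,220:460].repeat(3,0).repeat(3,1))
for n,f in(("wrist",f),("scene",g)):
    c=cloud(f);p=f["pixels"].astype(int);d=f["depth"]>0
    for k,x,y in(("amp",622,150),("fil",633,57),("syn",614,226)):
        try: print(n,k,obj(c,p,d,k,x,y))
        except Exception as e: print(k,"none")
E
```

```text
wrist amp (3855, array([622. , 148.9]), array([87.3, 91.5]), np.float32(6.82), np.float64(36.4))
wrist fil (9027, array([635.1,  56.6]), array([ 91.7, 117.8]), np.float32(6.59), np.float64(31.6))
wrist syn (6601, array([613.2, 226.5]), array([87.8, 66.7]), np.float32(6.22), np.float64(43.3))
scene amp (1344, array([624.5, 147.3]), array([93.5, 95.6]), np.float32(7.99), np.float64(33.6))
scene fil (1201, array([636.2,  56.5]), array([92.8, 94.7]), np.float32(6.23), np.float64(32.0))
scene syn (1138, array([615. , 227.3]), array([89.5, 65.9]), np.float32(6.57), np.float64(43.2))
```

View pics/w4.png

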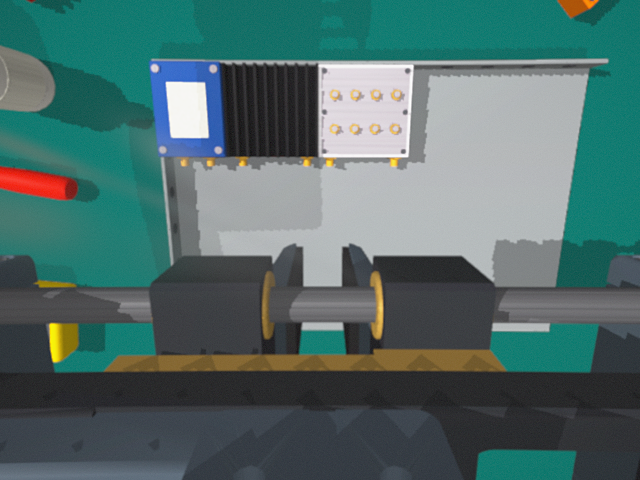

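View pics/s4.png

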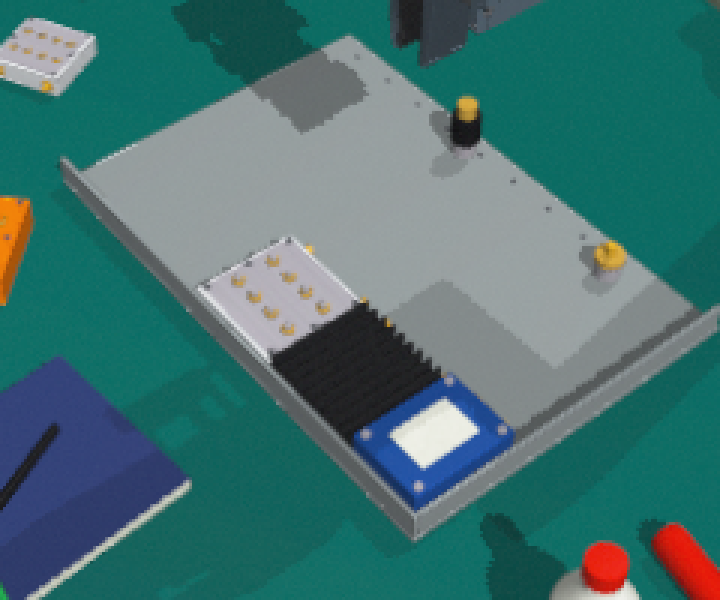

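The wrist view shows synthesizer, amplifier and filter in one tight row, fronts flush at row ~157, rears along the flange. The scene view shows no gaps, and the attenuator and adapter are where they were. Measured yaws and spacings agree with that, so I'm handing it in.

```bash
python3 -c "
from workcell import env
print(env.job_done())"
```

```text
the job is handed in; nothing more can be done
None
```

I pushed both modules into the row: the amplifier against the synthesizer, the filter against the amplifier, and both rears on the flange. The job was handed in at about 20 s; no verdict came back, but the last pictures show no gaps and the attenuator and adapter in place.

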